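# Start the wax warmer

## Task

Get the wax warmer going: first slide its clear drip shutter right back off the keys, then turn the pointer dial until it points at the little steel marker on the scale, then press the small round key all the way down and let it up, and after it the large round key. Finally slide the shutter fully forward over the keys again. Leave the square key, the marker, the bowl on the hotplate and the cork block alone.

Things in the scene. Friction and masses are not known exactly. Their poses are not given: they have to be found in the camera images.
- warmer: the wax warmer: a low aluminium box 300 (x) x 380 (y) x 50 high, fixed to the bench. Origin at the centre of its underside, z up; its front faces its own -x, towards the robot. Its top is a flat panel 50 mm above the bench: dial on the left (+y) of the front half, keys under the shutter on the right (-y), a 124 mm hotplate 10 mm high behind the dial
- dial_axis (a point): the point on the panel (50 mm above the bench) on the dial's upright axis, at (-70, 85) mm in the warmer's frame; round it lies a flat white scale disc of radius 80 with black ticks
- dial (a joint): turn of the dial in rad, 0 to 3.2, growing clockwise from above. At 0 it points to the warmer's own +y, at 1.57 to its +x. The dial is a black pointer knob: a hub of radius 16 and one straight arm 12 wide that reaches 54 mm out from the axis; the arm stands from 4 to 28 mm above the panel, the hub from 2 to 30. It turns stiffly (about 2 N at the arm) and stays where it is left
- pointer_tip (a point): the upper end of the dial's arm, 54 mm from the axis and 28 mm above the panel
- marker (a joint): angle of the marker in rad, read as for the dial: the dial points at the marker when both joint values are equal. The marker is a dark steel wedge 11 x 18 x 7 high on the scale disc, 58 to 76 mm from the axis, its point turned inwards. It is very stiff
- marker_tip (a point): the inward point of the marker, 58 mm from the axis and 7 mm above the panel
- shutter (a joint): travel of the shutter in m: 0 fully forward (keys covered), 0.085 fully back (towards the warmer's +x). It slides with about 2 N and stays where it is left
- shutter_bar (a point): the top centre of the shutter's bar. The shutter is a clear plate 70 (x) x 162 (y) x 4 whose upper face is 31 mm above the panel; across its middle stands an aluminium bar 10 thick (x), 70 long (y) and 22 high, by which it is pushed either way. Shut, the bar is at x = -80, y = -95 mm in the warmer's frame
- key_small_top (a point): top centre of the small round key, 18 mm across. All three keys are grey, stand in a row 80 mm in front of the warmer's centre, 50 mm apart, their tops 22 mm above the panel and 10 mm above their black housings; which key is in which place varies. Their points move with them
- key_small (a joint): how far the small round key is pressed in m: 0 up, 0.006 fully down (5 N); it springs back
- key_large_top (a point): top centre of the large round key, 30 mm across
- key_large (a joint): how far the large round key is pressed in m, as for the small one
- key_square_top (a point): top centre of the square key, 26 x 26 mm, not to be pressed
- key_square (a joint): how far the square key is pressed in m, as for the small one
- bowl: a white ceramic bowl, 110 mm across and 42 high, on the hotplate; loose. Origin at the centre of its underside
- cork_block: a cork polishing block 50 x 100 x 30 high lying on the panel's rear right corner, behind the shutter; loose. Origin at the centre of its underside
Not all that is in view belongs to the job. Of the things that look like the bowl, the smallest one is meant.

How it is judged:
On the way, in this order (a step that is already met when the one before it is completed fails the run):
1. the shutter is slid back off the keys (value of joint shutter above 0.07 m), for 0.2 s.
2. the dial points at the marker and rests (horizontal distance between pointer_tip and marker_tip below 0.007 m and velocity of joint dial between -0.05 and 0.05 rad/s), for 0.2 s.
3. the small round key is pressed down (value of joint key_small above 0.004 m), for 0.05 s.
4. the small key is up again and the large round key is pressed down (value of joint key_large above 0.004 m and value of joint key_small below 0.0025 m), for 0.05 s.
5. both keys are up and the shutter is slid forward over the keys (value of joint shutter below 0.008 m and value of joint each of key_small, key_large below 0.0025 m), for 0.2 s.
At the end, for the whole second after the job is handed in: The shutter is forward to within 8 mm of its stop, the dial's tip is within 7 mm (about 6 degrees) of the marker's point, all keys are up (pressed less than 2.5 mm), the marker is within 4 mm and the bowl and cork block are within 15 mm of where they began, the bowl at rest (all of step 5 and horizontal distance between pointer_tip and marker_tip below 0.007 m and value of joint key_square below 0.0025 m and distance of each of bowl, cork_block from where it was at the start of the episode below 0.015 m and distance of marker_tip from where it was at the start of the episode below 0.004 m and linear speed of bowl below 0.02 m/s); the robot touches nothing.
It fails at once if the square key is pressed (3 mm or more) (value of joint key_square above 0.003 m).
It fails at once if two keys are down at once (value of joint each of key_small, key_large above 0.003 m).
It fails at once if a round key is pressed while the dial does not point at the marker (tip over 10 mm from its point) (value of joint any of key_small, key_large above 0.003 m and not (horizontal distance between pointer_tip and marker_tip below 0.01 m)).
It fails at once if the bowl or the cork block is shifted by more than 30 mm (distance of any of bowl, cork_block from where it was at the start of the episode above 0.03 m).
It also fails if it takes over 72 s, if anything falls off the work surface, if the arm or the gripper's body presses on something with over 40 N, if the wrist force passes 120 N, or if a joint passes its speed limit or range.

## Robot

A 6-joint arm with a two-finger parallel gripper is mounted at the origin on the work surface. World frame = base frame: x ahead of the robot, y to its left, z up, the work surface at z = 0. Lengths are in m, angles in rad, forces in N, time in s.
With the tool pointing down it reaches from about 0.25 to 0.725 m from the base axis. Payload 4 kg.
Tool frame: the origin (TCP) lies midway between the tips of the shut fingers; the grasp point (between the pads) lies 19 mm behind it (bot.grip_depth is the distance from the TCP to the grasp point, in m); z points along the fingers, y is the line along which they close (so a half turn about z gives the same grasp; the last joint's range is limited). The gripper opens to 85 mm and grips with 20 to 120 N. Pads are 22 mm wide; open, the fingers measure 114 mm over their backs; the gripper's body (76 mm by 85 mm) begins 54 mm behind the grasp point. The pads swing forward as they close: fully open they stand 13 mm farther back than shut.
Start: joints at [1.301, 0.241, 0.005, 1.335, 0, 1.571], TCP at [0.133, 0.482, 0.205] pointing down, gripper open.
Joint ranges: [-2.72, 2.72], [-1.05, 1.87], [-1.09, 1.28], [-1.99, 2.15], [-1.42, 1.44], [-3.14, 3.14]. Speed limits (rad/s): [2.79, 2.79, 3.14, 3.14, 3.14, 3.14].

## Interface

Orientations are given as a unit quaternion [x, y, z, w].
In Python, from workcell import bot gives the robot as it stands.
- The arm moves only by the shell command python3 -m creep 'ROWS'. ROWS is JSON, one flat list of numbers, 5 for each row, row after row: the shift along the world's x, y, z in m, then the turn about the world's z in rad, then the finger opening in m, from 0 to 0.0854. In form: [x, y, z, twist, claw, x, y, z, twist, claw, ...]. A call has 1 to 10 rows; each row is the pose to reach, as a shift and turn from the pose commanded when the call began; what a row does not reach only later rows make up. A row lasts 1/12 s, in which the tool goes at most 41.7 mm and 7.16 degrees, less where a joint would pass 70% of its speed; a pose out of reach is approached as far as the arm can. A call with a gripper value outside its range is refused whole. The fingers move at their own pace and stop on an object; the grip force is fixed at half the most. Time passes only in rows, so rows that repeat a pose let the fingers close. It gives the time, the measured TCP pose, the force, the opening and the grip force at its end, in the units of the state.
- bot.get_obs(): the state, without advancing time (a new reading comes with each control period).
- bot.camera(name): name is "scene" or "top"; returns a dict with "pixels" (420x560x3 uint8, red, green, blue), "camera_matrix" (3x3 intrinsics, pixels), "extrinsics" (4x4, takes a point from world to camera coordinates). Camera axes: x right, y down, z forward; pixel columns grow to the right and rows downward; lengths in m; the calibration is good to about 2 mm. A picture is of the moment at which its call begins. There is no depth.
- bot.job_done(): hands the job in; it is judged then, once.
Trained networks look in the newest picture that a camera, given by its name, has taken for a name from the list of things; names that differ only in an ending like _2 or _b are one class to them, and where a whole thing is asked for, a point or a joint stands for the part that bears it (a point fixed in the world has none). Each returns a list of dicts, best first, with "score" (0 to 1); they miss things now and then, are a little off and sometimes report something else, mostly with a low value. They report only what shows in the picture. A call takes as long as a camera call. They do not tell look-alikes from the thing itself.
- bot.look_for(camera, thing): "centre" ([column, row] as shares, 0 to 1, of the picture: columns of its width, rows of its height, amid what is visible of it).
- bot.place_of(camera, thing): "centre" ([column, row] as shares, 0 to 1, of the picture: columns of its width, rows of its height: a listed point, or the origin of a listed thing).
The state is a dict: "clock": time; "joint_pos": joint angles; "joint_vel": joint speeds; "tau": joint torques, N m; "eef_pos": TCP position; "tool_rot": TCP orientation; "ft_force": force on the tool from outside, world axes, zero at the start; "ft_torque": the same for the moment, N m; "grip_width": finger opening in m; "grasp_force": force on a finger pad.
Only numpy, scipy, OpenCV 4.12 (cv2) and the standard library are available. Lean on these libraries where they do the work, as an engineer would, in place of code of your own. Each camera call takes 0.05 s, during which the arm holds its last target. There are 200 camera calls.

## Working session

There is one attempt and no reset: what is moved stays moved. The work goes in short steps, Python scripts to look and compute and a shell command to move; the robot and the scene stay as the last step left them, time stands still between calls to the robot, and variables do not carry over. Pictures are saved under pics/ and viewed, at most 10 in all, crops included, and the job is handed in when it is done.

```bash
mkdir -p pics
cat > h.py <<'E'
import numpy as np, cv2
from workcell import bot
def ray(c,uv):
    K=np.array(c["camera_matrix"]);T=np.array(c["extrinsics"]);R=T[:3,:3];t=T[:3,3]
    d=R.T@np.linalg.solve(K,[uv[0],uv[1],1.]);return -R.T@t,d
def at(c,uv,z):
    o,d=ray(c,uv);return o+d*(z-o[2])/d[2]
def proj(c,p):
    T=np.array(c["extrinsics"]);q=np.array(c["camera_matrix"])@(T[:3,:3]@np.array(p)+T[:3,3]);return q[:2]/q[2]
Z=dict(dial_axis=.05,pointer_tip=.078,marker_tip=.057,shutter_bar=.103,key_small_top=.072,key_large_top=.072,key_square_top=.072,bowl=.06,cork_block=.05,warmer=0)
def survey(names=Z,cams=("top","scene")):
    for n in cams:
        c=bot.camera(n);
        for k in names:
            for r in bot.place_of(n,k)[:3]:
                uv=np.array(r["centre"])*[560,420];print(n,k,round(r["score"],2),uv.round(1),at(c,uv,Z[k])[:2].round(4))
E
python3 - <<'E'
from h import *
survey()
for n in("top","scene"):
    c=bot.camera(n);cv2.imwrite(f"pics/{n}0.png",c["pixels"][...,::-1])
o=bot.get_obs();print(o["eef_pos"],o["tool_rot"],o["clock"])
E
```

```text
top dial_axis 0.89 [295.5 220.4] [0.5172 0.0305]
top pointer_tip 0.61 [267.2 215.9] [0.5272 0.0877]
top marker_tip 0.5 [307.5 200.7] [0.5567 0.0048]
top shutter_bar 0.79 [387.3 238.8] [ 0.4749 -0.1452]
top bowl 0.85 [184.6 159. ] [0.6499 0.2552]
top bowl 0.74 [292.1 148.9] [0.6644 0.0333]
top bowl 0.74 [188.6 311.2] [0.34   0.2521]
top cork_block 0.91 [395.4 140.4] [ 0.6778 -0.1829]
top cork_block 0.23 [385.4 235.4] [ 0.4809 -0.1536]
top warmer 0.69 [334.6 193.1] [ 0.5755 -0.0579]
top warmer 0.6 [294.3 147.1] [0.6794 0.0269]
top warmer 0.24 [265.  215.3] [0.5315 0.0952]
scene dial_axis 0.91 [285.7 224.6] [0.5117 0.0348]
scene dial_axis 0.61 [303.7 227. ] [0.5024 0.0764]
scene pointer_tip 0.53 [303.8 226.4] [0.5285 0.0851]
scene shutter_bar 0.57 [224.4 182.7] [ 0.4874 -0.1351]
scene key_large_top 0.25 [252.5 265.7] [0.6781 0.0264]
scene bowl 0.91 [367.5 315.7] [0.6985 0.2835]
scene bowl 0.68 [395.9 220.4] [0.4043 0.2713]
scene bowl 0.65 [253.6 267.9] [0.6731 0.0265]
scene cork_block 0.81 [166.7 241.3] [ 0.6698 -0.1906]
scene cork_block 0.24 [305.  228.9] [0.5072 0.0814]
scene warmer 0.55 [241.6 246.8] [ 0.5752 -0.0513]
[0.13328124 0.4819145  0.20541595] [1.34494798e-01 9.90914300e-01 6.23772808e-06 1.24042335e-05] 1.2
```

View pics/top0.png

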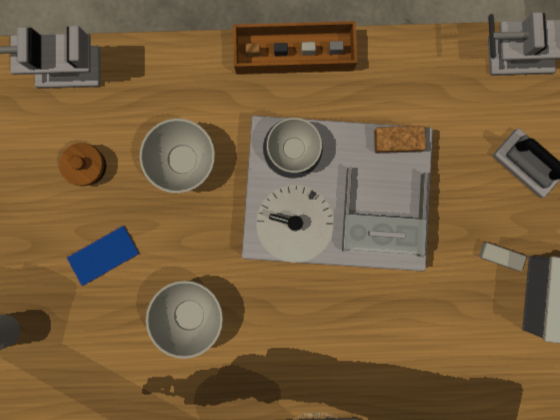

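View pics/scene0.png

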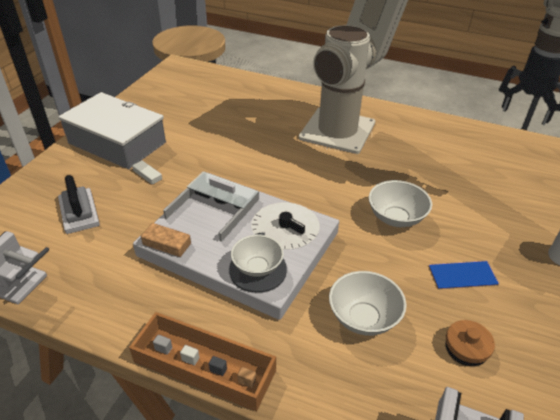

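Run:
```python
from h import *
c=bot.camera("top")
for uv in[(250,118),(433,124),(427,268),(243,262)]:print(at(c,uv,.05).round(4))
im=c["pixels"][...,::-1]
cv2.imwrite("pics/z1.png",cv2.resize(im[110:275,238:438],None,fx=4,fy=3.6,interpolation=cv2.INTER_CUBIC)[:600,:800])
print(np.array(c["extrinsics"]).round(3))
```

```text
[0.734  0.1191 0.05  ]
[ 0.7102 -0.2629  0.05  ]
[ 0.4118 -0.2361  0.05  ]
[0.435  0.1409 0.05  ]
[[-0.029 -1.    -0.001  0.071]
 [-0.998  0.029 -0.058  0.547]
 [ 0.058 -0.001 -0.998  0.957]
 [ 0.     0.     0.     1.   ]]
```

View pics/z1.png

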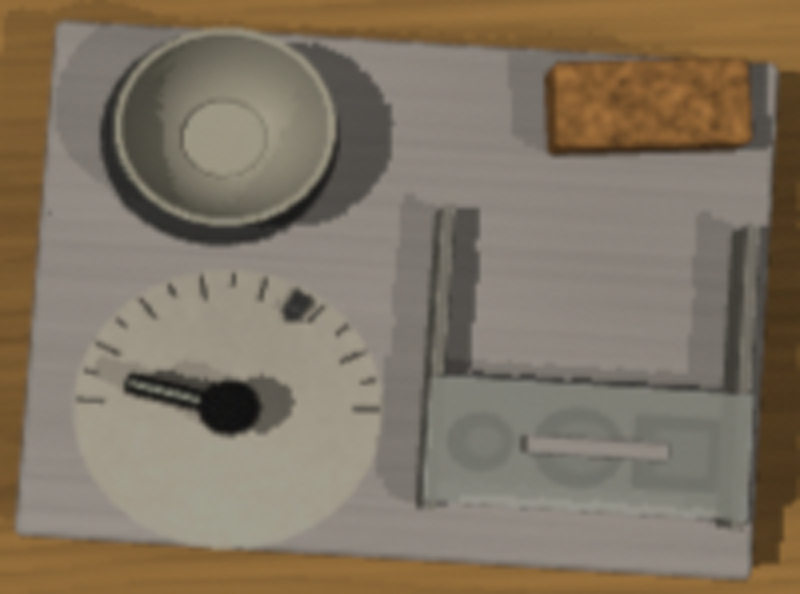

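```bash
cat > pose.py <<'E'
from h import *
def fit(W,L):
    W=np.array(W);L=np.array(L);w=W.mean(0);l=L.mean(0);A=(W-w)[:,0]+1j*(W-w)[:,1];B=(L-l)[:,0]+1j*(L-l)[:,1]
    s=(A*B.conj()).sum();a=np.angle(s);R=np.array([[np.cos(a),-np.sin(a)],[np.sin(a),np.cos(a)]]);return R,w-R@l,a
E
python3 - <<'E'
from pose import *
c=bot.camera("top")
z=lambda u,v:(238+u/4-.4,110+v/3.6-.4)
W=[at(c,z(*p),.05)[:2] for p in[(57,22),(777,65),(748,578),(18,533)]]
L=np.array([(150,190),(150,-190),(-150,-190),(-150,190)])/1e3
R,t,a=fit(W,L);print(t.round(4),a,((np.array(W)-(L@R.T+t))*1e3).round(1).tolist())
loc=lambda u,v,h:((at(c,z(u,v),h)[:2]-t)@R*1e3).round(1)
print("axis",loc(228,405,.05),"hub",loc(230,407,.08),"marker",loc(298,305,.055),"bar",loc(597,447,.103),"tip",loc(128,382,.078),"bowlrim",loc(225,128,.102),"cork",loc(648,105,.08),"small",loc(482,440,.072),"large",loc(577,447,.072))
for n,p in dict(axis=(-70,85,50),bar=(-80,-95,103)).items():
    q=R@np.array(p[:2])/1e3+t;print(n,q.round(4),proj(c,[*q,p[2]/1e3]))
ax=np.array([-70,85]);
for u in[(298,305,.055),(128,382,.07)]:
    d=loc(*u)-ax;print(np.hypot(*d),np.arctan2(d[0],d[1]))
E
```

```text
[ 0.5732 -0.0584] -0.09624941388115643 [[-2.0, -1.2], [-1.7, 1.8], [1.9, 2.1], [1.8, -2.7]]
axis [-67.9  84.7] hub [-69.7  84.3] marker [-8.5 52.6] bar [-79.8 -94.5] tip [-59.2 136.2] bowlrim [81.8 97.3] cork [ 113.4 -115.1] small [-79.4 -43.6] large [-80.1 -91.5]
axis [0.5117 0.033 ] [294.39304943 223.11689728]
bar [ 0.4844 -0.1452] [387.10071191 233.90038919]
69.51266071731106 2.0556762658605146
52.5848837594988 0.2126871690361013
```

```bash
python3 -m creep '[0.351,-0.627,0,-1.397,0.04,0.351,-0.627,0,-1.397,0.04,0.351,-0.627,0,-1.397,0.04,0.351,-0.627,0,-1.397,0.04,0.351,-0.627,0,-1.397,0.04,0.351,-0.627,0,-1.397,0.04,0.351,-0.627,0,-1.397,0.04,0.351,-0.627,0,-1.397,0.04,0.351,-0.627,0,-1.397,0.04,0.351,-0.627,0,-1.397,0.04]'; python3 -c "
from h import *
o=bot.get_obs();print(o['eef_pos'],o['tool_rot'],o['joint_pos'],o['clock'])"
```

```text
clock: 2.13
eef_pos: [0.3374, 0.1165, 0.2058]
tool_rot: [0.691, 0.723, 0.001, 0.0]
ft_force: [1.1, 0.8, 0.5]
grip_width: 0.0402
grasp_force: 0.0
[0.33736702 0.11650285 0.20584493] [6.90957067e-01 7.22895423e-01 6.72272160e-04 2.95333993e-04] [ 3.32424666e-01 -4.67146935e-02 -3.17054379e-01  1.29899086e+00
  9.04547990e-05  1.85804955e+00] 2.1333
```

```bash
python3 -m creep '[0.147,-0.262,-0.06,-0.14,0.04,0.147,-0.262,-0.06,-0.14,0.04,0.147,-0.262,-0.06,-0.14,0.04,0.147,-0.262,-0.06,-0.14,0.04,0.147,-0.262,-0.06,-0.14,0.04,0.147,-0.262,-0.06,-0.14,0.04,0.147,-0.262,-0.06,-0.14,0.04,0.147,-0.262,-0.06,-0.14,0.04,0.147,-0.262,-0.06,-0.14,0.04,0.147,-0.262,-0.06,-0.14,0.04]'
```

```text
clock: 2.97
eef_pos: [0.4832, -0.1438, 0.1448]
tool_rot: [0.738, 0.674, -0.0, -0.001]
ft_force: [-0.1, -0.0, 1.2]
grip_width: 0.0399
grasp_force: 0.0
```

```bash
python3 -m creep '[0.001,-0.001,-0.03,0,0.04,0.001,-0.001,-0.045,0,0.04,0.001,-0.001,-0.058,0,0.04,0.001,-0.001,-0.058,0,0.04,0.001,-0.001,-0.058,0,0.02,0.001,-0.001,-0.058,0,0.02,0.001,-0.001,-0.058,0,0.02]'
python3 - <<'E'
from h import *
c=bot.camera("scene");cv2.imwrite("pics/s1.png",cv2.resize(c["pixels"][130:290,120:350,::-1],None,fx=3,fy=3,interpolation=cv2.INTER_CUBIC))
E
```

```text
clock: 3.55
eef_pos: [0.4857, -0.1443, 0.089]
tool_rot: [0.738, 0.675, 0.001, 0.001]
ft_force: [-0.1, 0.5, 0.5]
grip_width: 0.0201
grasp_force: 0.0
```

View pics/s1.png

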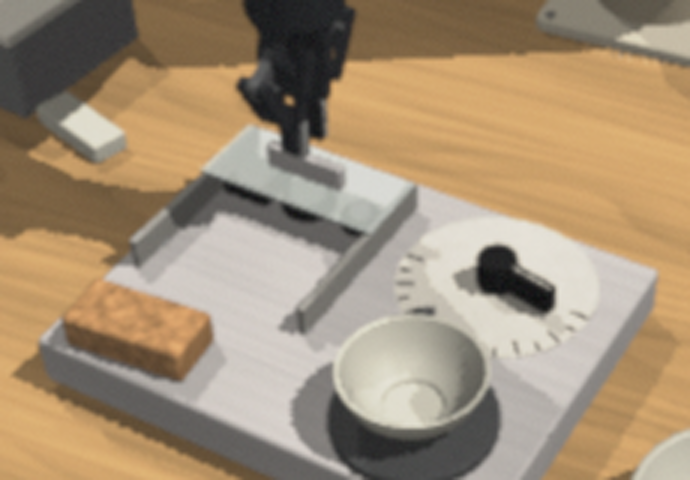

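```bash
python3 -m creep '[0,0,-0.003,0,0.02,0.011,-0.001,-0.003,0,0.02,0.022,-0.002,-0.003,0,0.02,0.033,-0.003,-0.003,0,0.02,0.044,-0.004,-0.003,0,0.02,0.055,-0.005,-0.003,0,0.02,0.066,-0.006,-0.003,0,0.02,0.077,-0.007,-0.003,0,0.02,0.087,-0.008,-0.003,0,0.02,0.087,-0.008,-0.003,0,0.02]'
python3 - <<'E'
from h import *
survey(["shutter_bar","key_small_top","key_large_top","key_square_top","marker_tip"])
c=bot.camera("scene");cv2.imwrite("pics/s2.png",cv2.resize(c["pixels"][130:290,120:350,::-1],None,fx=3,fy=3,interpolation=cv2.INTER_CUBIC))
E
```

```text
clock: 4.43
eef_pos: [0.5738, -0.153, 0.0845]
tool_rot: [0.738, 0.675, 0.001, 0.001]
ft_force: [-0.1, 0.2, 1.4]
grip_width: 0.0201
grasp_force: 0.0
top shutter_bar 0.78 [386.9 235.4] [ 0.4815 -0.1447]
top marker_tip 0.57 [309.8 198.9] [ 0.5603 -0.    ]
scene shutter_bar 0.91 [222.  181.9] [ 0.487  -0.1418]
```

View pics/s2.png

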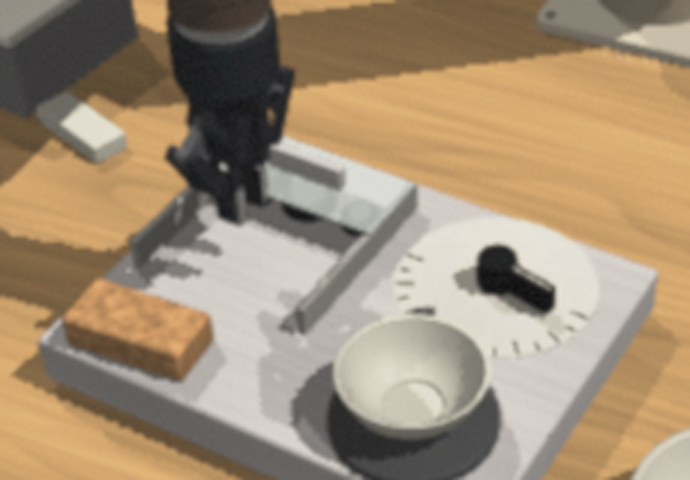

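Run:
```python
from h import *
c=bot.camera("scene")
for p in[(.5738,-.153,.0845),(.5738,-.153,.104),(.4844,-.1452,.103),(.4857,-.1443,.089)]:print(p,((proj(c,p)-[120,130])*3).round())
t=bot.camera("top")
cv2.imwrite("pics/t2.png",cv2.resize(t["pixels"][110:275,238:438,::-1],None,fx=4,fy=3.6,interpolation=cv2.INTER_CUBIC))
```

```text
(0.5738, -0.153, 0.0845) [243. 235.]
(0.5738, -0.153, 0.104) [240. 216.]
(0.4844, -0.1452, 0.103) [304. 153.]
(0.4857, -0.1443, 0.089) [305. 168.]
```

View pics/t2.png

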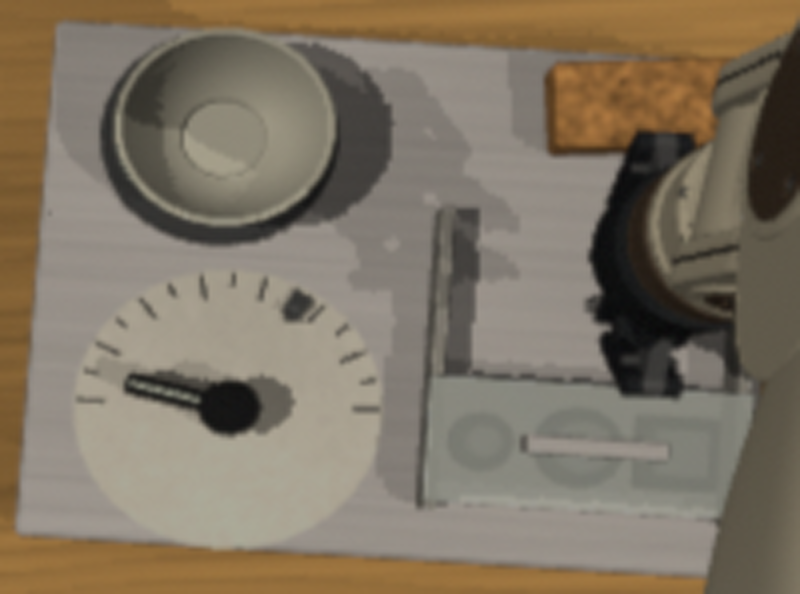

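```bash
python3 -m creep '[0,0,0.035,0,0.0,-0.04,0.004,0.035,0,0,-0.08,0.007,0.035,0,0,-0.114,0.01,0.035,0,0,-0.114,0.01,0.035,0,0,-0.114,0.01,0.02,0,0,-0.114,0.01,0.006,0,0,-0.114,0.01,0.006,0,0]'
python3 - <<'E'
from h import *
print(bot.grip_depth)
c=bot.camera("scene");print((proj(c,bot.get_obs()["eef_pos"])-[170,130])*5)
cv2.imwrite("pics/s3.png",cv2.resize(c["pixels"][130:230,170:290,::-1],None,fx=5,fy=5,interpolation=cv2.INTER_CUBIC))
E
```

```text
clock: 5.85
eef_pos: [0.4559, -0.1421, 0.0885]
tool_rot: [0.738, 0.675, -0.001, -0.002]
ft_force: [-1.2, 1.2, 0.1]
grip_width: 0.0001
grasp_force: 0.0
0.0187
[289.10321453 245.42499983]
```

View pics/s3.png

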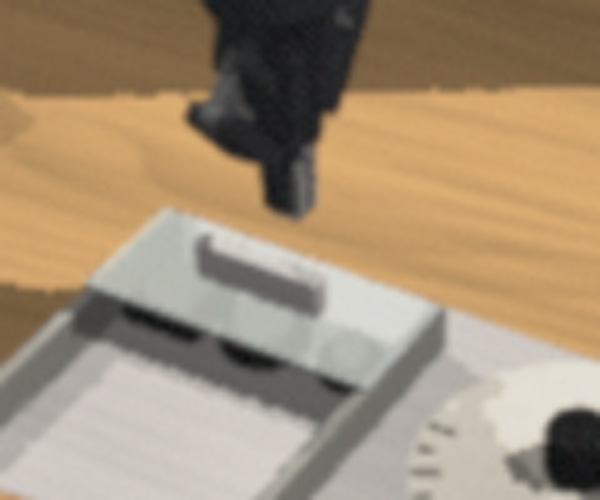

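```bash
python3 -m creep '[0,0,-0.004,0,0,0,0,-0.008,0,0,0,0,-0.008,0,0]';python3 -m creep '[0,0,-0.004,0,0,0,0,-0.006,0,0,0,0,-0.006,0,0]'
```

```text
clock: 6.15
eef_pos: [0.4579, -0.1427, 0.0821]
tool_rot: [0.738, 0.675, -0.0, -0.0]
ft_force: [-0.2, 0.6, 1.2]
grip_width: 0.0002
grasp_force: 0.0
clock: 6.4
eef_pos: [0.4575, -0.1426, 0.076]
tool_rot: [0.738, 0.675, -0.0, -0.0]
ft_force: [0.5, -0.4, 0.3]
grip_width: -0.0002
grasp_force: 0.0
```

```bash
python3 -m creep '[0,0,-0.004,0,0,0.01,-0.001,-0.004,0,0,0.02,-0.002,-0.004,0,0,0.03,-0.003,-0.004,0,0,0.04,-0.004,-0.004,0,0,0.05,-0.005,-0.004,0,0,0.06,-0.006,-0.004,0,0,0.07,-0.007,-0.004,0,0,0.08,-0.008,-0.004,0,0,0.08,-0.008,-0.004,0,0]'
python3 - <<'E'
from h import *
survey(["shutter_bar","key_small_top","key_large_top","key_square_top","marker_tip"])
E
```

```text
clock: 7.23
eef_pos: [0.5389, -0.1507, 0.072]
tool_rot: [0.738, 0.675, 0.0, 0.0]
ft_force: [0.5, 0.2, 0.3]
grip_width: -0.0
grasp_force: 0.0
top shutter_bar 0.95 [390.2 201.5] [ 0.5473 -0.154 ]
top key_small_top 0.69 [393.8 141.2] [ 0.672  -0.1739]
top key_small_top 0.49 [358.3 233.8] [ 0.486  -0.0944]
top key_small_top 0.33 [382.9 232.4] [ 0.4874 -0.1439]
top key_large_top 0.47 [385.7 234. ] [ 0.484  -0.1494]
top key_square_top 0.67 [407.8 234.4] [ 0.4819 -0.1938]
top marker_tip 0.49 [305.6 199. ] [0.5604 0.0086]
scene shutter_bar 0.9 [205.1 195.6] [ 0.5482 -0.1543]
scene shutter_bar 0.2 [305.3 228.6] [0.5589 0.0988]
scene key_small_top 0.59 [243.1 196.7] [ 0.4835 -0.0885]
scene key_large_top 0.56 [225.9 189.8] [ 0.4769 -0.1384]
```

```bash
python3 -m creep '[0.008,-0.001,0,0,0,0.014,-0.001,0,0,0,0.019,-0.002,0,0,0,0.019,-0.002,0,0,0]'
python3 - <<'E'
from h import *
survey(["shutter_bar","key_small_top","key_large_top"])
E
```

```text
clock: 8.17
eef_pos: [0.5564, -0.1524, 0.0719]
tool_rot: [0.738, 0.675, -0.001, -0.001]
ft_force: [-4.4, -0.2, 2.6]
grip_width: -0.0002
grasp_force: 2.4
top shutter_bar 0.67 [390.7 191.2] [ 0.5675 -0.1558]
top key_small_top 0.37 [359.  234.5] [ 0.4846 -0.0958]
top key_large_top 0.68 [384.7 232.9] [ 0.4863 -0.1476]
scene shutter_bar 0.92 [199.8 199.8] [ 0.5662 -0.1581]
scene key_small_top 0.57 [239.6 193.9] [ 0.4775 -0.1008]
scene key_large_top 0.5 [221.8 191.7] [ 0.4874 -0.1442]
```

```bash
python3 -m creep '[-0.01,0,0.04,0.1,0,-0.01,0,0.078,0.3,0.0,-0.02,0.04,0.078,2.93,0.05,-0.033,0.2216,0.078,2.93,0.05,-0.033,0.2216,0.078,2.93,0.05,-0.033,0.2216,0.078,2.93,0.05,-0.033,0.2216,0.078,2.93,0.05,-0.033,0.2216,0.078,2.93,0.05,-0.033,0.2216,0.078,2.93,0.05,-0.033,0.2216,0.078,2.93,0.05]'; python3 -m creep '[0,0,0,1.76,0.05,0,0,0,1.76,0.05,0,0,0,1.76,0.05,0,0,0,1.76,0.05,0,0,0,1.76,0.05,0,0,0,1.76,0.05,0,0,0,1.76,0.05,0,0,0,1.76,0.05,0,0,0,1.76,0.05,0,0,0,1.76,0.05]'
python3 - <<'E'
from h import *
o=bot.get_obs();x,y=o["tool_rot"][:2];print(np.arctan2(2*y*y-1,2*x*y),o["joint_pos"].round(2) if hasattr(o["joint_pos"],"round") else o["joint_pos"])
c,s=np.cos(-.0962),np.sin(-.0962)
p0=None
for f in np.linspace(.21,2.06,17):
    l=np.array([-.07+.038*np.sin(f),.085+.038*np.cos(f)]);p=np.array([c*l[0]-s*l[1]+.5732,s*l[0]+c*l[1]-.0584])
    if p0 is None:p0=p
    print(round(f,3),p.round(4),(p-p0).round(4),round(.21-f,3))
E
```

```text
clock: 9.4
eef_pos: [0.5255, 0.0712, 0.1514]
tool_rot: [0.211, 0.978, 0.001, 0.002]
ft_force: [-0.6, -0.3, 0.4]
grip_width: 0.0501
grasp_force: 0.0
clock: 10.23
eef_pos: [0.5258, 0.0694, 0.1513]
tool_rot: [-0.399, 0.917, -0.0, 0.002]
ft_force: [-0.2, 0.7, 0.3]
grip_width: 0.0497
grasp_force: 0.0
2.392329059106166 [ 0.13  0.33 -0.02  1.22  0.   -0.69]
0.21 [0.5231 0.0692] [0. 0.] 0.0
0.326 [0.5272 0.0676] [ 0.0041 -0.0016] -0.116
0.441 [0.5311 0.0656] [ 0.008  -0.0036] -0.231
0.557 [0.5348 0.0631] [ 0.0116 -0.0061] -0.347
0.672 [0.5381 0.0602] [ 0.015  -0.0089] -0.462
0.788 [0.5411 0.057 ] [ 0.0179 -0.0121] -0.578
0.904 [0.5437 0.0535] [ 0.0205 -0.0157] -0.694
1.019 [0.5458 0.0496] [ 0.0227 -0.0195] -0.809
1.135 [0.5475 0.0456] [ 0.0244 -0.0236] -0.925
1.251 [0.5487 0.0414] [ 0.0256 -0.0278] -1.041
1.366 [0.5495 0.037 ] [ 0.0263 -0.0321] -1.156
1.482 [0.5497 0.0327] [ 0.0265 -0.0365] -1.272
1.598 [0.5494 0.0283] [ 0.0263 -0.0409] -1.388
1.713 [0.5486 0.024 ] [ 0.0255 -0.0452] -1.503
1.829 [0.5473 0.0198] [ 0.0242 -0.0494] -1.619
1.944 [0.5456 0.0157] [ 0.0224 -0.0534] -1.734
2.06 [0.5434 0.0119] [ 0.0202 -0.0572] -1.85
```

```bash
python3 -m creep '[-0.0027,0,0,0.443,0.05,-0.0027,0,0,0.443,0.05,-0.0027,0,0,0.443,0.05,-0.0027,0,0,0.443,0.05,-0.0027,0,-0.03,0.443,0.05,-0.0027,0,-0.06,0.443,0.05,-0.0027,0,-0.08,0.443,0.05,-0.0027,0,-0.09,0.443,0.05,-0.0027,0,-0.1,0.443,0.05,-0.0027,0,-0.105,0.443,0.05]'; python3 -m creep '[0,0,0,0,0.0,0,0,0,0,0,0,0,0,0,0,0,0,0,0,0,0,0,0,0,0]'
```

```text
clock: 11.07
eef_pos: [0.5219, 0.0691, 0.0451]
tool_rot: [-0.588, 0.809, -0.0, 0.001]
ft_force: [-0.0, -0.5, 0.0]
grip_width: 0.0499
grasp_force: 0.0
clock: 11.48
eef_pos: [0.5225, 0.0691, 0.0468]
tool_rot: [-0.588, 0.809, -0.001, 0.001]
ft_force: [1.0, -0.0, 3.6]
grip_width: 0.0095
grasp_force: 58.8
```

```bash
python3 -m creep '[0.0041,-0.0016,0,-0.116,0,0.008,-0.0036,0,-0.231,0,0.0116,-0.0061,0,-0.347,0,0.015,-0.0089,0,-0.462,0,0.0179,-0.0121,0,-0.578,0,0.0205,-0.0157,0,-0.694,0,0.0227,-0.0195,0,-0.809,0,0.0244,-0.0236,0,-0.925,0,0.0256,-0.0278,0,-1.041,0,0.0263,-0.0321,0,-1.156,0]'
python3 -m creep '[0.0002,-0.0044,0,-0.116,0,0,-0.0088,0,-0.232,0,-0.0008,-0.0131,0,-0.347,0,-0.0021,-0.0173,0,-0.463,0,-0.0039,-0.0213,0,-0.578,0,-0.0061,-0.0251,0,-0.694,0,-0.0061,-0.0251,0,-0.694,0,-0.0061,-0.0251,0,-0.694,0]'
python3 -m creep '[0,0,0,0,0.04,0,0,0,0,0.04,0,0,0,0,0.04,0,0,0.04,0,0.04,0,0,0.08,0,0.04,-0.04,0.0,0.1,0,0.04,-0.08,-0.04,0.1,0,0.0,-0.12,-0.08,0.1,0,0.0,-0.16,-0.12,0.1,0,0.0,-0.16,-0.12,0.1,0,0.0]'
python3 - <<'E'
from h import *
survey(["dial_axis","marker_tip","pointer_tip","key_small_top","key_large_top","shutter_bar","bowl"])
c=bot.camera("top");cv2.imwrite("pics/t3.png",cv2.resize(c["pixels"][110:275,238:438,::-1],None,fx=4,fy=3.6,interpolation=cv2.INTER_CUBIC))
E
```

```text
clock: 12.32
eef_pos: [0.5497, 0.036, 0.0469]
tool_rot: [-0.048, 0.999, -0.001, 0.002]
ft_force: [1.7, -1.8, 1.9]
grip_width: 0.0096
grasp_force: 58.7
clock: 12.98
eef_pos: [0.5434, 0.01, 0.0469]
tool_rot: [0.291, 0.957, -0.001, 0.003]
ft_force: [3.2, -5.4, 4.2]
grip_width: 0.0092
grasp_force: 58.9
clock: 13.82
eef_pos: [0.3831, -0.1047, 0.1453]
tool_rot: [0.29, 0.957, 0.0, -0.0]
ft_force: [1.3, -0.8, 0.4]
grip_width: -0.0001
grasp_force: 0.0
top dial_axis 0.79 [296.1 220.9] [0.5161 0.0292]
top marker_tip 0.48 [310.1 198. ] [ 0.5622 -0.0008]
top pointer_tip 0.63 [305.3 198.7] [0.5594 0.0102]
top key_small_top 0.55 [357.2 233.3] [ 0.4871 -0.0923]
top shutter_bar 0.58 [391.3 190.2] [ 0.5693 -0.157 ]
top bowl 0.93 [291.5 148.6] [0.6651 0.0345]
top bowl 0.8 [180.7 157.1] [0.6541 0.263 ]
top bowl 0.76 [191.7 312.4] [0.3374 0.2459]
scene dial_axis 0.62 [286.3 222.9] [0.5057 0.0338]
scene pointer_tip 0.61 [267.4 224.8] [0.5566 0.0075]
scene key_small_top 0.44 [236.9 193.6] [ 0.4792 -0.1074]
scene key_large_top 0.53 [222.2 193.4] [ 0.4928 -0.1403]
scene shutter_bar 0.63 [198.9 202.4] [ 0.5751 -0.1555]
scene bowl 0.97 [252.9 265.6] [0.6678 0.0223]
scene bowl 0.87 [397.1 219.3] [0.3993 0.2729]
scene bowl 0.73 [366.4 317.2] [0.7028 0.2825]
```

View pics/t3.png

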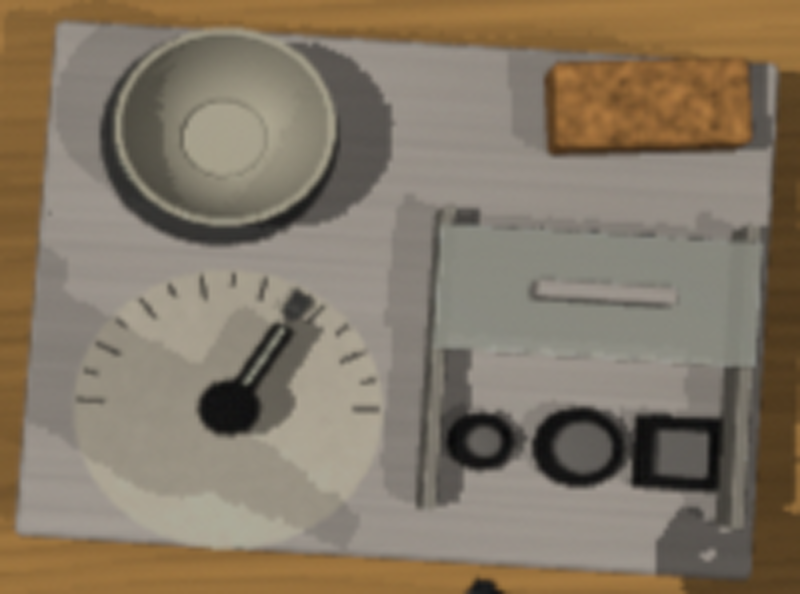

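Run:
```python
from pose import *
c=bot.camera("top");z=lambda u,v:(238+u/4-.4,110+v/3.6-.4)
a=-.0962;R=np.array([[np.cos(a),-np.sin(a)],[np.sin(a),np.cos(a)]]);t=np.array([.5732,-.0584])
loc=lambda u,v,h:((at(c,z(u,v),h)[:2]-t)@R*1e3)
tip,hub,mk=loc(285,325,.078),loc(230,407,.08),loc(298,305,.055)
for n,d in(("tip-hub",tip-hub),("tip-ax",tip-[-70,85]),("mk-ax",mk-[-70,85]),("mk-hub",mk-hub)):print(n,np.hypot(*d),np.arctan2(d[0],d[1]))
for n,u in(("small",(486,440,.072)),("large",(580,447,.072)),("sq",(682,452,.072)),("bar",(603,293,.103))):print(n,loc(*u).round(1))
for n,l in(("small",(-80,-45)),("large",(-80,-95)),("bar5",(5,-95)),("behind",(25,-95))):print(n,(R@np.array(l)/1e3+t).round(4))
print(bot.get_obs()["eef_pos"])
```

```text
tip-hub 53.499884393172415 2.048452976156904
tip-ax 54.08275708769257 2.0564459155051362
mk-ax 69.46555394134775 2.0553657494281645
mk-hub 68.88276575188537 2.04914865393722
small [-79.3 -45.6]
large [-80. -93.]
sq [ -79.3 -144.3]
bar [  3.7 -92.9]
small [ 0.4892 -0.0955]
large [ 0.4844 -0.1453]
bar5 [ 0.5691 -0.1534]
behind [ 0.589  -0.1554]
[ 0.38487278 -0.10462019  0.14534091]
```

```bash
python3 -m creep '[0.04,0.004,0,0,0,0.08,0.008,0,0,0,0.104,0.009,-0.03,0,0,0.104,0.009,-0.06,0,0,0.104,0.009,-0.08,0,0,0.104,0.009,-0.085,0,0,0.104,0.009,-0.085,0,0]'; python3 -m creep '[0,0,-0.003,0,0,0,0,-0.005,0,0,0,0,-0.005,0,0]'
```

```text
clock: 15.3
eef_pos: [0.487, -0.0954, 0.0587]
tool_rot: [0.292, 0.957, -0.0, -0.002]
ft_force: [-0.1, 0.3, 0.2]
grip_width: 0.0004
grasp_force: 0.0
clock: 15.55
eef_pos: [0.4898, -0.096, 0.0566]
tool_rot: [0.292, 0.956, 0.0, 0.001]
ft_force: [-0.3, 0.7, -0.2]
grip_width: -0.0001
grasp_force: 0.0
```

```bash
python3 -m creep '[0,0,-0.002,0,0,0,0,-0.003,0,0,0,0,-0.003,0,0]'; python3 -m creep '[0,0,-0.002,0,0,0,0,-0.003,0,0,0,0,-0.003,0,0]'
```

```text
clock: 15.8
eef_pos: [0.489, -0.0958, 0.0528]
tool_rot: [0.292, 0.957, 0.0, 0.0]
ft_force: [0.0, 0.3, 0.2]
grip_width: 0.0001
grasp_force: 0.0
clock: 16.05
eef_pos: [0.4886, -0.0957, 0.0491]
tool_rot: [0.292, 0.957, -0.0, -0.0]
ft_force: [-0.2, -0.2, -0.0]
grip_width: -0.0004
grasp_force: 0.0
```

```bash
for i in 1 2; do python3 -m creep '[0,0,-0.002,0,0,0,0,-0.003,0,0,0,0,-0.003,0,0]' | grep -E "eef|ft_f"; done
python3 - <<'E'
from h import *
c=bot.camera("scene");print((proj(c,bot.get_obs()["eef_pos"])-[170,130])*5)
cv2.imwrite("pics/s4.png",cv2.resize(c["pixels"][130:230,170:290,::-1],None,fx=5,fy=5,interpolation=cv2.INTER_CUBIC))
E
```

```text
eef_pos: [0.4888, -0.0957, 0.0462]
ft_force: [-0.7, -0.2, 1.4]
eef_pos: [0.489, -0.0958, 0.0434]
ft_force: [-1.0, 0.1, 3.4]
[349.32490095 380.53831677]
```

View pics/s4.png

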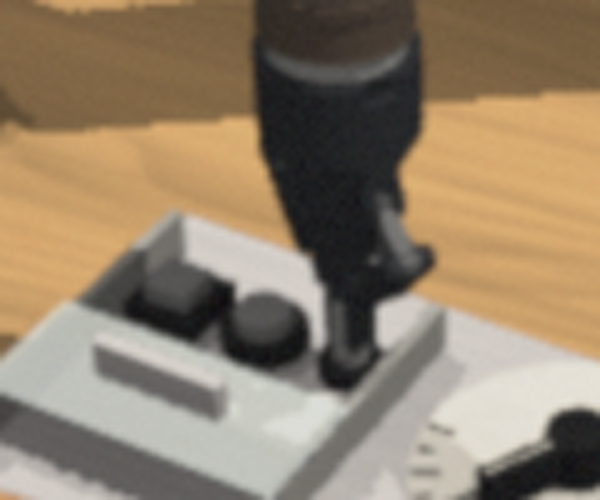

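```bash
for i in 1 2; do python3 -m creep '[0,0,-0.001,0,0,0,0,-0.002,0,0,0,0,-0.002,0,0,0,0,-0.002,0,0]' | grep -E "eef|ft_f"; done
```

```text
eef_pos: [0.489, -0.0958, 0.0416]
ft_force: [-1.2, 0.5, 4.3]
eef_pos: [0.489, -0.0958, 0.0401]
ft_force: [-1.9, 0.4, 8.5]
```

```bash
python3 -m creep '[0,0,0.015,0,0,0,0,0.03,0,0,-0.003,-0.025,0.03,0,0,-0.0045,-0.0495,0.03,0,0,-0.0045,-0.0495,0.02,0,0,-0.0045,-0.0495,0.01,0,0,-0.0045,-0.0495,0.006,0,0,-0.0045,-0.0495,0.003,0,0,-0.0045,-0.0495,0.001,0,0,-0.0045,-0.0495,0.001,0,0]'; python3 -m creep '[0,0,-0.001,0,0,0,0,-0.001,0,0]'
```

```text
clock: 18.1
eef_pos: [0.4834, -0.1448, 0.0404]
tool_rot: [0.291, 0.957, -0.001, -0.001]
ft_force: [-2.8, -1.4, 5.1]
grip_width: 0.0002
grasp_force: 2.3
clock: 18.27
eef_pos: [0.4836, -0.1448, 0.0401]
tool_rot: [0.291, 0.957, -0.0, -0.001]
ft_force: [-4.5, -1.5, 9.2]
grip_width: -0.0001
grasp_force: 4.3
```

```bash
python3 -m creep '[0,0,0.03,0,0,0,0,0.065,-0.1,0,0.035,-0.004,0.065,-1.077,0,0.07,-0.008,0.065,-1.077,0,0.1085,-0.011,0.065,-1.077,0,0.1085,-0.011,0.065,-1.077,0,0.1085,-0.011,0.065,-1.077,0,0.1085,-0.011,0.065,-1.077,0,0.1085,-0.011,0.065,-1.077,0,0.1085,-0.011,0.065,-1.077,0]'; python3 -m creep '[0,0,-0.015,-0.09,0,0,0,-0.03,-0.09,0,0,0,-0.038,-0.09,0,0,0,-0.038,-0.09,0]'
```

```text
clock: 19.1
eef_pos: [0.5928, -0.1548, 0.1034]
tool_rot: [0.742, 0.67, -0.0, -0.001]
ft_force: [-0.4, -0.1, 0.1]
grip_width: -0.0
grasp_force: 0.0
clock: 19.43
eef_pos: [0.5909, -0.1547, 0.0636]
tool_rot: [0.77, 0.638, -0.001, -0.002]
ft_force: [0.2, 0.3, 0.5]
grip_width: -0.0002
grasp_force: 0.0
```

```bash
python3 -m creep '[-0.005,0,0.001,0.09,0,-0.015,0.001,0.001,0.09,0,-0.025,0.002,0.001,0.09,0,-0.036,0.003,0.001,0.09,0,-0.047,0.004,0.001,0.09,0,-0.058,0.005,0.001,0.09,0,-0.069,0.006,0.001,0.09,0,-0.08,0.007,0.001,0.09,0,-0.09,0.008,0.001,0.09,0,-0.094,0.008,0.001,0.09,0]';python3 -m creep '[-0.002,0,0,0,0,-0.002,0,0,0,0,-0.002,0,0,0,0]'
python3 - <<'E'
from h import *
survey(["shutter_bar"])
E
```

```text
clock: 20.27
eef_pos: [0.5, -0.1475, 0.0686]
tool_rot: [0.741, 0.672, 0.002, 0.001]
ft_force: [9.5, 1.7, -2.1]
grip_width: 0.0004
grasp_force: 3.9
clock: 20.52
eef_pos: [0.5001, -0.148, 0.069]
tool_rot: [0.741, 0.672, 0.002, 0.002]
ft_force: [4.7, 1.1, 1.7]
grip_width: 0.0002
grasp_force: 2.3
top shutter_bar 0.63 [387.  237.6] [ 0.4773 -0.1448]
scene shutter_bar 0.89 [222.4 180.8] [ 0.4829 -0.1428]
```

```bash
python3 -m creep '[-0.003,0,0,0,0,-0.005,0,0,0,0,-0.005,0,0,0,0]'|grep -E "eef|ft_f";python3 -m creep '[0.01,0,0,0,0,0.015,0,0,0,0,0.015,0,0.03,0,0,0.015,0,0.07,0,0,0.015,0,0.1,0,0,-0.03,0,0.12,0,0,-0.07,0.0,0.12,0,0,-0.11,0.0,0.12,0,0,-0.14,0.0,0.12,0,0,-0.14,0.0,0.12,0,0]'
python3 - <<'E'
from h import *
survey(["shutter_bar","pointer_tip","bowl","cork_block"])
c=bot.camera("top");cv2.imwrite("pics/t5.png",cv2.resize(c["pixels"][110:275,238:438,::-1],None,fx=4,fy=3.6,interpolation=cv2.INTER_CUBIC))
E
```

```text
eef_pos: [0.4995, -0.1486, 0.07]
ft_force: [13.0, 1.5, -2.2]
clock: 21.8
eef_pos: [0.3444, -0.1468, 0.1867]
tool_rot: [0.742, 0.671, -0.002, -0.003]
ft_force: [-0.7, 0.7, 0.1]
grip_width: 0.0001
grasp_force: 0.0
top shutter_bar 0.75 [385.3 233.9] [ 0.4845 -0.1417]
top pointer_tip 0.7 [306.6 196.4] [0.564  0.0075]
top bowl 0.8 [183. 158.] [0.6521 0.2583]
top bowl 0.64 [293.  149.2] [0.6638 0.0314]
top bowl 0.59 [191.1 313.6] [0.3351 0.2472]
top cork_block 0.57 [396.1 141.9] [ 0.6746 -0.1841]
scene shutter_bar 0.61 [221.7 178.8] [ 0.4766 -0.1479]
scene shutter_bar 0.26 [253.4 264. ] [0.6983 0.0385]
scene pointer_tip 0.69 [269.  226.1] [0.559  0.0126]
scene bowl 0.95 [367.5 317.1] [0.7018 0.2844]
scene bowl 0.78 [396.2 220.1] [0.4029 0.2716]
scene bowl 0.76 [255.1 266.6] [0.6685 0.0278]
scene cork_block 0.77 [167.3 244.6] [ 0.6782 -0.1837]
```

View pics/t5.png

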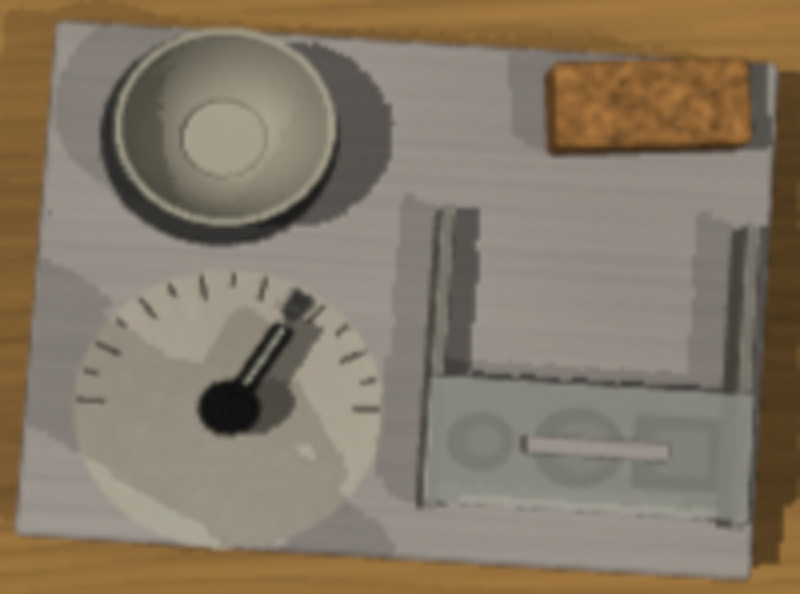

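The picture shows the shutter bar back at crop (597,447), exactly where it started. The dial points at the marker (298,305), and the bowl, cork block and marker have not moved.

```bash
python3 -c "
from workcell import bot
print(bot.job_done())"
```

```text
the job is handed in; nothing more can be done
None
```

I handed the job in after about 22 s on the robot's clock. The shutter was slid back, the dial set to the marker, the small key then the large key pressed fully down and released, and the shutter slid forward again. The last picture shows the bowl, cork block and marker where they began, but the hand-in call gave no pass or fail result.

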